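Close a curd jar to the first click of the cap wrench, then shut the pasteuriser

ROBOT

A 6-joint arm with a two-finger parallel gripper is mounted at the origin on the work surface. World frame = base frame: x ahead of the robot, y to its left, z up, the work surface at z = 0. Lengths are in mm, angles in degrees, forces in N, time in s.
With the tool pointing down it reaches from about 325 to 925 mm from the base axis. Payload 3.1 kg.
Tool frame: the origin (TCP) lies at the very end of the fingers, on their centre line; the grasp point (between the pads) lies grasp_offset behind it (grasp_offset is the distance from the TCP to the grasp point, in mm); z points along the fingers, x is the direction in which the jaws open and shut, and the axes are right-handed (so a half turn about z gives the same grasp; the last joint's range is limited). The gripper opens to 85 mm and grips with 20 to 120 N. Pads are 22 mm wide; open, the fingers measure 114 mm over their backs; the gripper's body (76 mm by 85 mm) begins 54 mm behind the grasp point. The pads swing forward as they close: fully open they stand 13 mm farther back than shut.
Start: joints at [64.962, 12.427, 92.441, -0, 75.132, -6.429], TCP at [199.431, 592.34, 231.3] pointing down, gripper open.
Joint ranges: [-157.48, 157.48], [-44.54, 120.13], [17.64, 146.25], [-64.5, 244.5], [7.68, 150.69], [-147.95, 147.95]. Speed limits (degrees/s): [159.86, 159.86, 180, 180, 180, 180].

INTERFACE

Orientations are given as [roll, pitch, yaw] about the fixed x, y, z axes, in that order (R = Rz(yaw) Ry(pitch) Rx(roll)).
In Python, from station import * gives the robot as it stands. Calls block until the motion is done:
- goto(position, orientation): joint-space move of the TCP to a pose.
- move_l(position, attitude=None, speed=150): straight line of the TCP; attitude=None keeps the orientation; speed is the mean speed in mm/s.
- move_j(angles): joint-space move.
- grip(opening, squeeze=None): finger opening in mm; squeeze is the grip in N (None keeps the last); returns when the fingers have stopped.
- wait(seconds).
- solve_ik(position, orientation): joint angles nearest the present ones, or None.
- get_obs(): the state.
- get_image(name): name is "scene" or "top" or "wrist"; returns the picture (420x560x3 uint8, red, green, blue); there is no depth.
- get_calibration(name): a dict with "fx", "fy", "cx", "cy" (pixels), "R" (3x3) and "t" (3): a world point X has camera coordinates R X + t; the wrist camera has in their place "mount" (4x4, takes a point from camera to tool coordinates, whose origin is the TCP and whose axes are the tool frame's). Camera axes: x right, y down, z forward; pixel columns grow to the right and rows downward; lengths in mm; the calibration is good to about 2 mm. A picture is of the moment at which its call begins: read the wrist's pose just before it. get_calibration takes no time and is no camera call.
A pose or a line that the arm cannot do raises Unreachable and nothing moves.
- sign_off(): hands the job in, once; it reports no verdict.
Trained networks look in the newest picture that a camera, given by its name, has taken for a name from the list of things; names that differ only in an ending like _2 or _b are one class to them, and where a whole thing is asked for, a point or a joint stands for the part that bears it (a point fixed in the world has none). Each returns a list of dicts, best first, with "score" (0 to 1); they miss things now and then, are a little off and sometimes report something else, mostly with a low value. They report only what shows in the picture. A call takes as long as a camera call.
- spot_in(name, camera): "extent" ([centre column, centre row, width, height] in pixels, round what is visible of it).
- regions_of(name, camera): "region" (420x560 bool, what is visible of it) and "extent" ([centre column, centre row, width, height] in pixels, round what is visible of it).
The state is a dict: "t": time; "joint_pos": joint angles; "qvel": joint speeds; "effort": joint torques, N m; "tcp_pos": TCP position; "ee_rot": TCP orientation; "wrist_force": force on the tool from outside, world axes, zero at the start; "moment": the same for the moment, N m; "grip_width": finger opening in mm.
Only numpy, scipy, OpenCV 4.12 (cv2) and the standard library are available. Lean on these libraries where they do the work, as an engineer would, in place of code of your own. Each camera call takes 0.05 s, during which the arm holds its last target.

TASK

Make the tall jar ready for the steam: lift the cap wrench out of its holder, set it squarely down over the tall jar's cap and let go, then swing it clockwise by its handle until it clicks, and stop at that first click, never a second. Then take the wrench off, put it down on the bench, and lower the pasteuriser's lid gently until it is fully shut, without disturbing the bowl or the funnel.

Things in the scene. Friction and masses are not known exactly. Their poses are not given: they have to be found in the camera images.
- wrench: Head of the cap wrench: an aluminium cup, open below, 86 mm outside, 26 mm deep, roof top 34 mm up. Origin: centre of its bottom rim, z up its axis; the handle starts along +x. In its holder the rim is 6 mm above the bench. All 0.4 kg; centre of mass 10 mm from the axis towards the handle: it stands by itself on its rim or, fully down, on the cap.
- housing (a point): Centre of the black square housing on top of the wrench's cup, the place to lift it by: 40 x 40 mm, 32 mm high (52 to 84 mm above the cup's rim), sides along the wrench's x and y. It turns with the cup, not with the handle. Below it the handle's round hub (84 mm across, 36 to 50 mm above the rim); free on all four sides above the hub.
- cup_ribs (a point): On the cup's axis, 15 mm above its rim. Six ribs 7 mm wide stand in the 78 mm bore, reaching in to 33 mm from the axis, at 30, 90, 150... degrees from the wrench's +x. So the cup drops over the cap when the wrench's x axis lies along one of the cap's lugs within about 15 degrees, centred within about 2 mm.
- handle_grip (a point): Middle of the black rubber grip at the end of the wrench's handle, on its centreline, 129 mm from the cup's axis and 44 mm above the cup's rim; x outward along the handle, z up. The grip is 62 mm long (98 to 160 mm from the axis), 24 mm wide, 24 mm high; the neck inside it is 20 mm wide.
- clutch (a joint): Clockwise angle (rad) of the wrench's handle relative to its cup; 0 at the start, below 0.05 while the cap turns. With the cap home the torque climbs to 1.3 N m (about 10 N at the grip) and clicks over: it drops to 0.3 N m by 0.2, as the handle swings on, then is 0.9 N m; from 0.43 it climbs again to a second click at 0.56. Friction keeps the angle where it is left.
- holder: Grey plastic storage block of the wrench, fixed. Origin on the bench under the cup's axis, x along the stored handle; it spans x -67 to 195, y -53 to 53 mm. The cup stands on its 6 mm floor between edges 22 mm high; from x = 49 mm on, the handle lies sunk in a slot 31 mm wide between walls 62 mm high and cannot be gripped there. The wrench lifts out straight up, 60 mm.
- pasteuriser: Stainless two-jar steam pasteuriser, fixed: an open base 170 mm deep (its x), 290 mm long (its y), rim 70 mm above the bench. Origin on the bench under its centre; its front with the controls is at -x, the lid's hinge along its back edge, +x. The two jars stand inside at x = 0, y = +60 and -60 mm.
- lid (a joint): Opening angle of the pasteuriser's lid, rad: 0 = shut on the rim, 1.45 to 1.8 at the start (standing open), stop at 1.9. The hinge is stiff (0.7 N m friction; lid 0.6 kg), so the lid stays wherever it is left and must be brought all the way down; a few newtons near its free edge do it.
- lid_hinge (a point): Middle of the lid's hinge line, 85 mm behind the pasteuriser's centre (+x), 70 mm above the bench; turns with the lid, with the pasteuriser's axes when shut; y along the hinge. In it the lid is a hollow cover, 4 mm steel, x -170 (free edge) to 0, y -145 to 145, z 0 (rim) to 85 mm (flat outer top). Opening lifts the free edge up and back; the outer top then faces away from the jars.
- lid_handle (a point): Middle of the lid's black bar handle, 130 mm long, parallel to the hinge line, 35 mm in front of the lid's front face: x = -205, z = 20 mm in the frame of lid_hinge. It points forward when the lid is shut, upward when it stands open.
- tall_jar: The taller of the two square glass jars in the pasteuriser, 78 mm square, 118 mm high with its cap, held against turning by the rack; in either of the two places. Origin under its centre, 22 mm above the bench. Its cap is only loosely on.
- cap_top (a point): Centre of the top of the tall jar's aluminium cap, 140 mm above the bench; turns with the cap. The cap is 60 mm in diameter, 24 mm high, with six upright lugs 7 mm wide out to 36 mm from the axis, at 0, 60, 120... degrees from this x axis. With the wrench fully down, its roof rests on the cap and its rim is 26 mm below this point.
- cap (a joint): Angle of the tall jar's cap on its thread, rad, growing clockwise from above (tightening); 0 to 0.2 at the start. It turns at about 0.5 N m until it is home on its seal at 0.5 and turns no farther; then the wrench clicks. Before that the wrench has up to 0.6 rad of free play on the lugs. It stays where it is left.
- squat_jar: The lower square jar, already closed, 78 mm square, 78 mm high with the same kind of cap (top 100 mm above the bench); fixed in the other place of the pasteuriser. Origin under its centre, 22 mm above the bench. Leave it.
- bowl: White ceramic bowl, 124 mm across, 55 mm high, loose on the bench. Origin under its centre. A bystander.
- funnel: Steel jam funnel standing on its spout, 120 mm across its top, 74 mm high, loose. Origin under its centre. A bystander.

How it is judged (in metres and radians):
On the way, in this order (a step that is already met when the one before it is completed fails the run):
1. the wrench stands squarely and fully down over the tall jar's cap, let go (horizontal distance between wrench and cap_top below 0.008 m and z of wrench in the frame of cap_top below -0.02 m and angle between wrench's own z axis and vertical below 0.12 rad and contact force between the fingers and wrench below 0.3 N), for 0.2 s.
2. the wrench on the cap has clicked: the clutch is over its first click and the cap is screwed down tight (z of wrench in the frame of cap_top below -0.012 m and horizontal distance between wrench and cap_top below 0.012 m and value of joint clutch above 0.11 rad and value of joint cap above 0.45 rad), for 0.1 s.
At the end, for the whole second after the job is handed in: The tall jar's cap is screwed home (cap angle above 0.45 rad), the wrench has clicked exactly once (clutch between 0.11 and 0.54 rad) and stands or lies at rest on the bench (or back in its holder; centre of its rim below 55 mm), and the lid is shut to within 0.06 rad (value of joint clutch between 0.11 and 0.54 rad and value of joint cap above 0.45 rad and value of joint lid below 0.06 rad and height (world z) of wrench below 0.055 m and linear speed of wrench below 0.03 m/s); the robot touches nothing.
It fails at once if the wrench is pushed on to a second click (value of joint clutch above 0.54 rad).
It fails at once if the lid is slammed (faster than 3 rad/s while it closes) (velocity of joint lid below -3 rad/s).
It fails at once if the bowl is shifted by more than 30 mm (distance of bowl from where it was at the start of the episode above 0.03 m).
It fails at once if the funnel is shifted by more than 30 mm (distance of funnel from where it was at the start of the episode above 0.03 m).
It also fails if it takes over 72 s, if anything falls off the work surface, if the arm or the gripper's body presses on something with over 40 N, if the wrist force passes 120 N, or if a joint passes its speed limit or range.

## Working session

There is one attempt and no reset: what is moved stays moved. The work goes in short steps, each a Python script; the robot and the scene stay as the last script left them, time stands still between calls to the robot, and variables do not carry over. Pictures are saved under pics/ and viewed, and the job is handed in when it is done.

```bash
ls; mkdir -p pics
python3 - <<'E'
from station import *
import cv2
o=get_obs();print(o)
for n in ["scene","top","wrist"]:
    im=get_image(n);cv2.imwrite(f"pics/{n}0.png",im[:,:,::-1])
    c=get_calibration(n);print(n,c)
    for w in ["wrench","housing","handle_grip","holder","pasteuriser","lid","lid_handle","tall_jar","cap_top","squat_jar","bowl","funnel"]:
        r=spot_in(w,n);print(w,[(round(x["score"],2),[round(v) for v in x["extent"]]) for x in r[:2]])
print(get_obs()["t"])
E
```

```text
pics
{'t': 0.0, 'joint_pos': array([ 6.49614971e+01,  1.24792545e+01,  9.25285133e+01,  3.77742733e-04,
        7.51321948e+01, -6.42924532e+00]), 'qvel': array([-0.09911312, -0.00804778,  0.01370981,  0.06587177, -0.0086158 ,
       -0.08957725]), 'effort': array([ 5.30179223e-04, -3.96839583e+01, -3.03858590e+01, -6.75696128e-05,
        9.69542947e-03,  6.75519800e-06]), 'tcp_pos': array([199.08116307, 591.58334985, 229.94092976]), 'ee_rot': array([-1.79983965e+02,  1.39041401e-01,  7.13906645e+01]), 'wrist_force': array([1.33877401, 0.63391972, 0.43284898]), 'moment': array([ 0.03435577, -0.025036  , -0.04833953]), 'grip_width': 85.23224805561092}
scene {'fx': 436.1596358602721, 'fy': 436.1596358602721, 'cx': 281.1813571005799, 'cy': 207.7541161465895, 'R': array([[ 0.98527889, -0.17009797, -0.0170937 ],
       [-0.11690729, -0.59745101, -0.79333787],
       [ 0.12473251,  0.78365743, -0.60854156]]), 't': array([-467.4468419 ,  159.80596617, 1225.63545715])}
wrench [(0.73, [382, 325, 88, 46]), (0.64, [230, 156, 23, 29])]
housing [(0.73, [383, 327, 85, 46])]
handle_grip [(0.66, [3
[... 1222 characters left out ...]
44, 44])]
funnel [(0.78, [140, 257, 44, 42]), (0.32, [415, 171, 31, 68])]
wrist {'fx': 304.98141660681864, 'fy': 304.98141660681864, 'cx': 278.66871409095256, 'cy': 206.4644164038338, 'mount': array([[ 9.99999899e-01,  4.33873909e-04,  1.13954113e-04,
         5.72607203e-01],
       [-4.48264240e-04,  9.56831846e-01,  2.90641734e-01,
        -7.43644328e+01],
       [ 1.70669415e-05, -2.90641756e-01,  9.56831944e-01,
        -1.41772236e+02],
       [ 0.00000000e+00,  0.00000000e+00,  0.00000000e+00,
         1.00000000e+00]])}
wrench []
housing []
handle_grip []
holder []
pasteuriser []
lid []
lid_handle []
tall_jar []
cap_top []
squat_jar []
bowl []
funnel [(0.7, [216, 341, 83, 63])]
1.95
```

View pics/scene0.png

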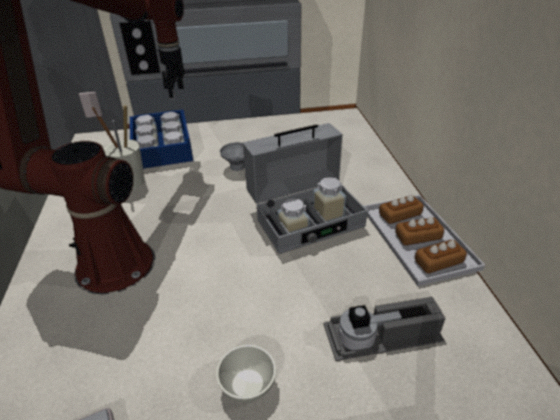

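View pics/top0.png

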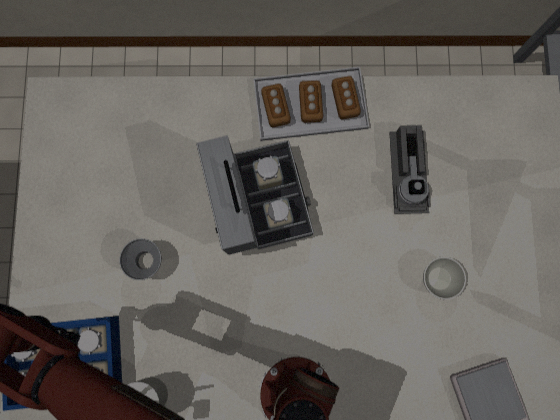

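View pics/wrist0.png

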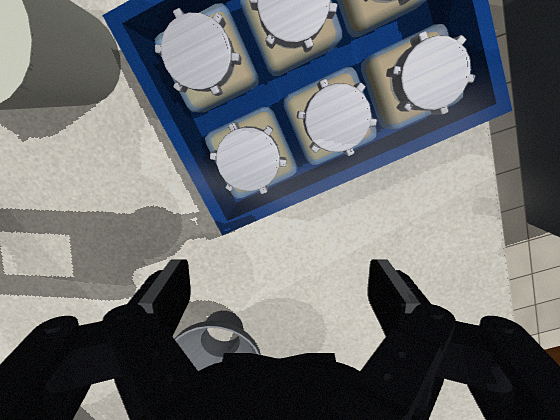

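```bash
cat > h.py <<'E'
from station import *
import numpy as np, cv2
from scipy.spatial.transform import Rotation as Rn
def proj(X,n,T=None):
    c=get_calibration(n);X=np.atleast_2d(X).astype(float)
    if n=="wrist":
        M=T@c["mount"];p=(X-M[:3,3])@M[:3,:3]
    else: p=X@c["R"].T+c["t"]
    return np.c_[c["fx"]*p[:,0]/p[:,2]+c["cx"],c["fy"]*p[:,1]/p[:,2]+c["cy"]]
def ray(uv,z,n,T=None):
    c=get_calibration(n);d=np.array([(uv[0]-c["cx"])/c["fx"],(uv[1]-c["cy"])/c["fy"],1.])
    if n=="wrist":
        M=T@c["mount"];o=M[:3,3];d=M[:3,:3]@d
    else: o=-c["R"].T@c["t"];d=c["R"].T@d
    return o+d*(z-o[2])/d[2]
def tool(o=None):
    o=o or get_obs();T=np.eye(4);T[:3,:3]=Rn.from_euler("xyz",o["ee_rot"],degrees=True).as_matrix();T[:3,3]=o["tcp_pos"];return T
def shot(n,f,scale=1):
    im=get_image(n)[:,:,::-1].copy();cv2.imwrite(f"pics/{f}.png",im);return im
E
python3 - <<'E'
from h import *
import station
print([x for x in dir(station) if not x.startswith('_')], getattr(station,'grasp_offset',None))
print("housing",ray((417,186),90,"top"));print("cap",ray((268,167),140,"top"),ray((330,184),140,"scene"));print("squat",ray((279,211),100,"top"))
print("bowl",ray((445,277),55,"top"));print("funnel",ray((141,259),74,"top"))
for uv in [(290,142),(313,238)]: print(ray(uv,70,"top"))
im=cv2.imread("pics/top0.png")
cv2.imwrite("pics/top0z.png",cv2.resize(im[120:270,180:380],None,fx=4,fy=4,interpolation=cv2.INTER_CUBIC))
im=cv2.imread("pics/scene0.png")
cv2.imwrite("pics/sc0z.png",cv2.resize(im[110:260,220:400],None,fx=4,fy=4,interpolation=cv2.INTER_CUBIC))
E
```

```text
['Unreachable', 'get_calibration', 'get_image', 'get_obs', 'goto', 'grasp_offset', 'grip', 'move_j', 'move_l', 'regions_of', 'sign_off', 'solve_ik', 'spot_in', 'wait'] 18.700000000000003
housing [ 590.32685664 -353.18857876   90.        ]
cap [635.46850631  78.04461581 140.        ] [634.72625316  73.82669876 140.        ]
squat [516.56925455  47.54604485 100.        ]
bowl [ 329.28245362 -430.47240081   55.        ]
funnel [383.53975298 442.08390853  74.        ]
[730.45567604  13.86667687  70.        ]
[442.23014274 -50.35748935  70.        ]
```

View pics/top0z.png

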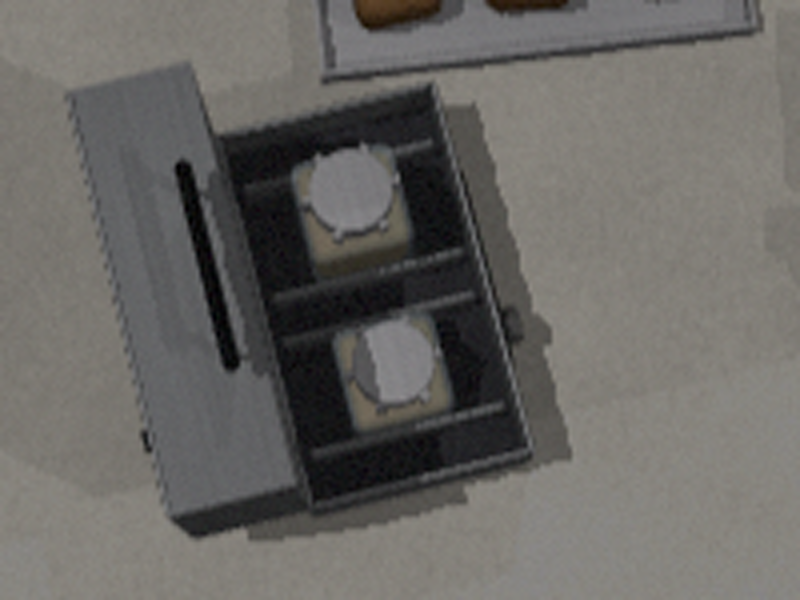

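View pics/sc0z.png

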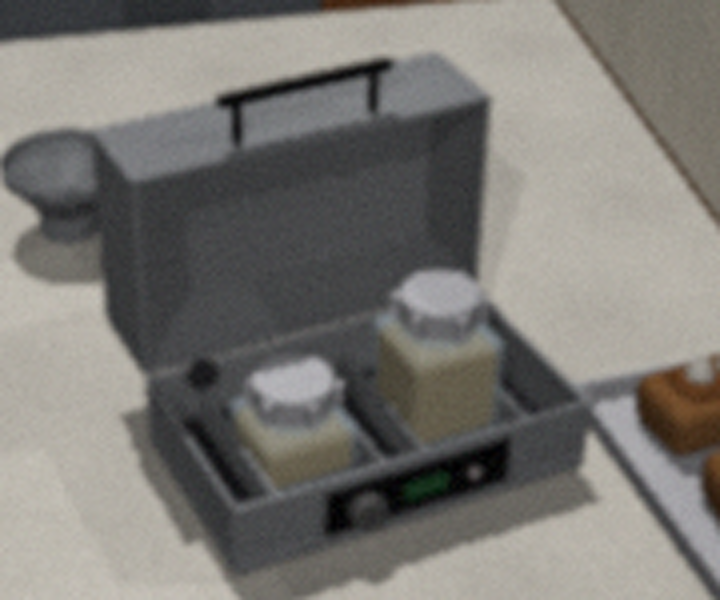

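Run:
```python
from h import *
move_l([199,592,400],speed=300)
goto([630,60,400],[180,0,90])
T=tool();np.save("T1.npy",T);shot("wrist","w1");print(get_obs()["t"],T[:3,3])
for w in ["cap_top","tall_jar"]: print(w,[(round(x["score"],2),[round(v) for v in x["extent"]]) for x in spot_in(w,"wrist")[:2]])
goto([585,-353,260],[180,0,90])
wait(.2)
T=tool();np.save("T2.npy",T);shot("wrist","w2");print(get_obs()["t"],T[:3,3])
for w in ["housing","wrench","handle_grip"]: print(w,[(round(x["score"],2),[round(v) for v in x["extent"]]) for x in spot_in(w,"wrist")[:2]])
```

```text
5.1417 [629.86797298  60.97224941 400.04430561]
cap_top [(0.62, [292, 175, 54, 50])]
tall_jar [(0.83, [288, 168, 61, 66]), (0.55, [398, 124, 152, 248])]
7.1 [ 585.83786085 -351.97881297  260.73395205]
housing [(0.73, [276, 222, 69, 160])]
wrench [(0.9, [277, 226, 73, 159]), (0.37, [276, 226, 71, 162])]
handle_grip [(0.91, [276, 227, 72, 157]), (0.54, [275, 227, 92, 204])]
```

View pics/w1.png

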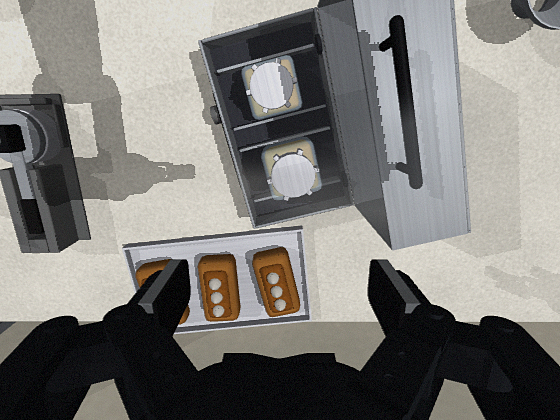

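View pics/w2.png

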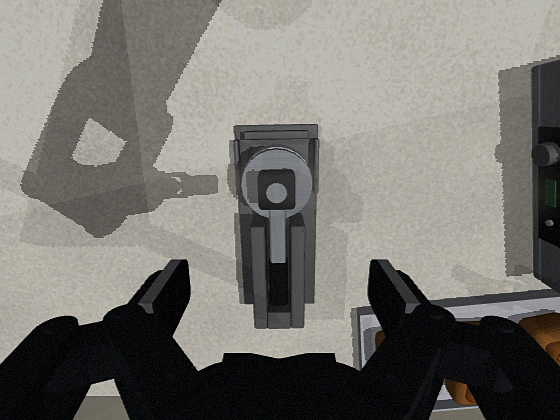

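Run:
```python
from h import *
im=cv2.imread("pics/w2.png")
cv2.imwrite("pics/w2z.png",cv2.resize(im[110:260,180:380],None,fx=4,fy=4,interpolation=cv2.INTER_CUBIC))
im=cv2.imread("pics/w1.png")
cv2.imwrite("pics/w1z.png",cv2.resize(im[50:200,220:400],None,fx=4,fy=4,interpolation=cv2.INTER_CUBIC))
```

```text
(no output)
```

View pics/w2z.png

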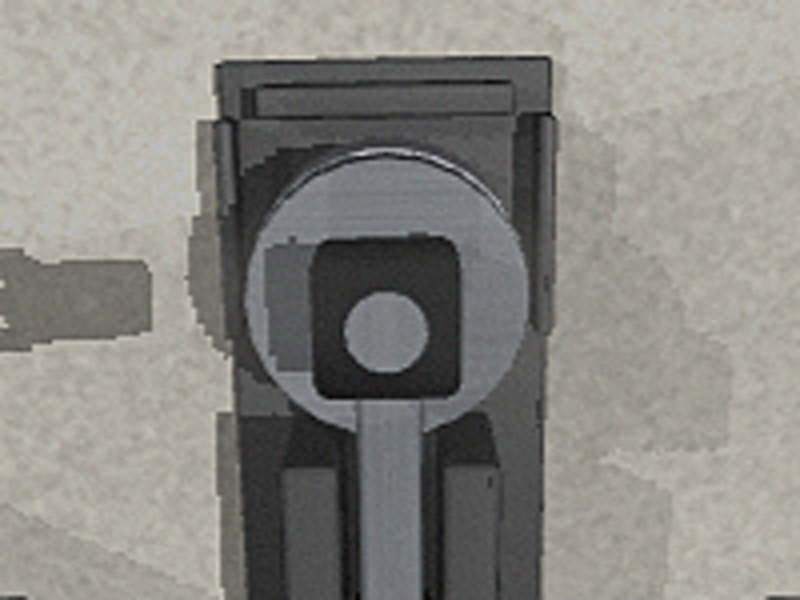

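View pics/w1z.png

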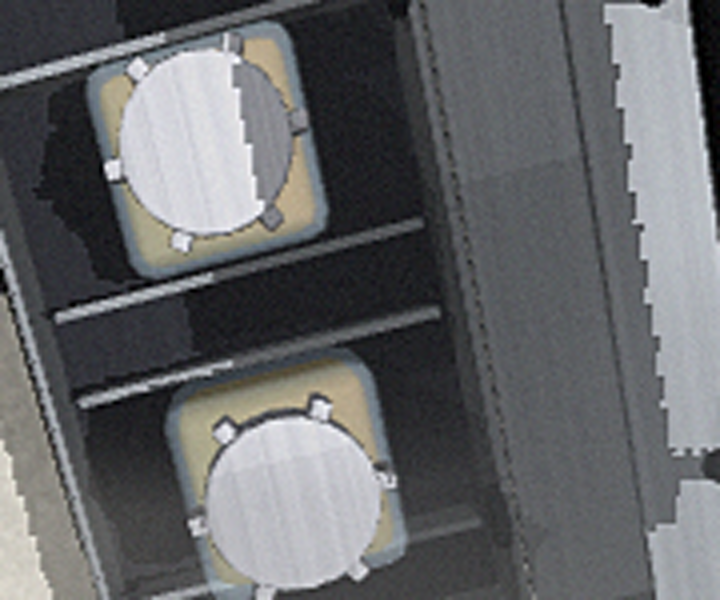

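Run:
```python
from h import *
T2=np.load("T2.npy");T1=np.load("T1.npy")
print("hous",ray((276.5,193),90,"wrist",T2),ray((180+386/4,110+318/4),90,"wrist",T2))
for v in [(180+310/4,110+240/4),(180+460/4,110+240/4),(180+312/4,110+398/4),(180+461/4,110+398/4)]: print(ray(v,90,"wrist",T2))
a=ray((180+390/4,110+405/4),58,"wrist",T2);b=ray((180+391.5/4,110+598/4),58,"wrist",T2);print("hyaw",np.degrees(np.arctan2(*(b-a)[[1,0]])))
# holder back edge & walls
a=ray((180+218/4,110+62/4),22,"wrist",T2);b=ray((180+550/4,110+58/4),22,"wrist",T2);print("holder y dir yaw",np.degrees(np.arctan2(-(b-a)[0],(b-a)[1])))
L=[ray((220+u/4,50+v/4),138,"wrist",T1) for u,v in [(387,478),(320,407),(225,432),(197,523),(265,592),(360,570)]]
c=ray((220+293/4,50+501.5/4),140,"wrist",T1);L=np.array(L);m=L.mean(0);print("cap",c,m)
for p in L-m: print(np.linalg.norm(p),np.degrees(np.arctan2(p[1],p[0]))%60)
print(ray((220+208/4,50+142/4),100,"wrist",T1))
for uv in [(201,42),(254,226),(357,202)]: print("corner",ray(uv,70,"wrist",T1))
```

```text
hous [ 591.89882431 -353.68143088   90.        ] [ 588.09661197 -353.68204589   90.        ]
[ 567.42822227 -373.31896713   90.        ]
[ 567.33843621 -334.56958413   90.        ]
[ 610.23025256 -373.55243782   90.        ]
[ 610.13502325 -333.53712312   90.        ]
hyaw 0.48795924241522226
holder y dir yaw 0.7962660800521927
cap [634.32766215  81.21607978 140.        ] [634.70103423  81.09049077 138.        ]
32.46357721317095 44.23385460578352
32.578557218549136 44.70851867126652
32.372088421819775 44.229608716449064
32.891902726145055 43.04150932239658
32.7368723926726 44.24151881797083
33.32692996408504 44.73411868216738
[519.09707412  52.54952448 100.        ]
corner [460.42066162 -46.41943028  70.        ]
corner [732.74905876  21.26265389  70.        ]
corner [691.3086762  187.96940982  70.        ]
```

Run:
```python
from h import *
move_l([590.3,-353.6,120],[180,0,90.6],speed=200)
o=get_obs();print(o["tcp_pos"],o["ee_rot"],o["wrist_force"])
T=tool();shot("wrist","w3");np.save("T3.npy",T)
move_l([590.3,-353.6,63],[180,0,90.6],speed=100)
grip(30,60);o=get_obs();print(o["grip_width"],o["tcp_pos"],o["wrist_force"],o["t"])
move_l([590.3,-353.6,140],[180,0,90.6],speed=100)
o=get_obs();print(o["grip_width"],o["tcp_pos"],o["wrist_force"],o["moment"],o["t"])
T=tool();shot("wrist","w4");np.save("T4.npy",T)
```

```text
[ 591.19556665 -354.32181851  121.4597702 ] [1.79886121e+02 8.75321819e-02 9.05950902e+01] [ 1.48086513 -0.13068987  0.87146081]
38.90480861555749 [ 590.83485581 -354.17424278   64.13455794] [-0.62255995 -0.38801789  2.20261164] 9.3583
38.667300337240064 [ 589.69804602 -353.1635832   139.17241449] [-0.8164162  -0.54657777 -4.30990465] [-0.00327963  0.06684579 -0.00353884] 10.275
```

View pics/w3.png

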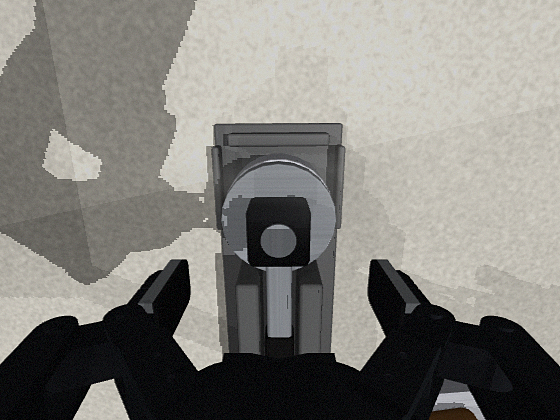

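View pics/w4.png

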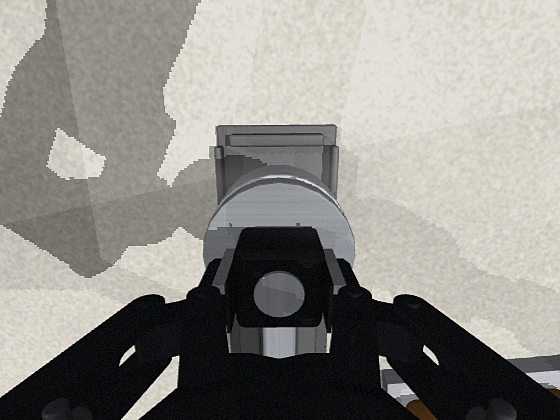

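Run:
```python
from h import *
move_l([590.3,-353.6,235],[180,0,90.6],speed=200)
goto([716,59,236],[180,0,74.8])
wait(.4)
o=get_obs();print(o["tcp_pos"],o["ee_rot"],o["grip_width"],o["wrist_force"])
T=tool(o);shot("wrist","w5");np.save("T5.npy",T)
o2=get_obs();print(o2["tcp_pos"],o2["ee_rot"],o2["t"])
```

```text
[716.06902887  58.46193111 236.11743559] [ 1.79990221e+02 -2.49933241e-03  7.47597481e+01] 39.04216652504167 [-0.06811854 -0.01234323 -4.10409792]
[716.03453273  58.63011123 236.06908144] [1.79993948e+02 1.74091981e-04 7.47733164e+01] 12.9917
```

View pics/w5.png

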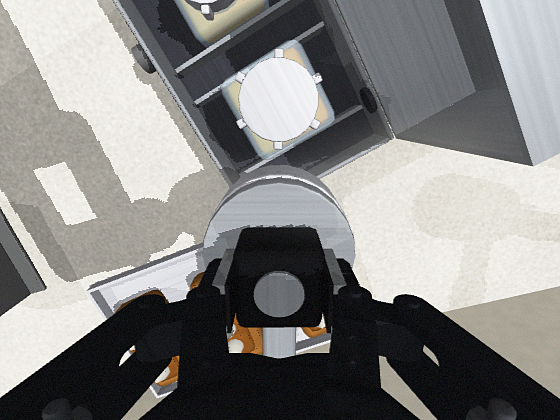

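```bash
cat > ov.py <<'E'
from h import *
import sys
T=np.load("T5.npy");im=cv2.imread("pics/w5.png")
g=cv2.cvtColor(im,cv2.COLOR_BGR2GRAY)
m=(g[45:165,215:345]>205).astype(np.uint8);m=cv2.morphologyEx(m,cv2.MORPH_OPEN,np.ones((11,11)))
cs=max(cv2.findContours(m,0,2)[0],key=cv2.contourArea);e=cv2.fitEllipse(cs);print(e[0][0]+215,e[0][1]+45,e[1])
uv=(e[0][0]+215,e[0][1]+45);c=ray(uv,140,"wrist",T);print("cap",c)
a=np.linspace(0,2*np.pi,200)
def circ(c,r,z,col,s):
    p=proj(np.c_[c[0]+r*np.cos(a),c[1]+r*np.sin(a),np.full(200,z)],"wrist",T)
    cv2.polylines(s,[np.round((p-[180,40])*4).astype(int)],True,col,1)
s=cv2.resize(im[40:190,180:380],None,fx=4,fy=4,interpolation=cv2.INTER_CUBIC)
circ(c,30,140,(0,0,255),s)
k=np.array([36*np.cos(np.radians(44.2+60*i)) for i in range(6)]),np.array([36*np.sin(np.radians(44.2+60*i)) for i in range(6)])
for x,y in zip(*k):
    p=proj([c[0]+x,c[1]+y,138],"wrist",T)[0];cv2.circle(s,tuple(np.round((p-[180,40])*4).astype(int)),4,(0,200,0),-1)
cv2.imwrite("pics/ov_a.png",s)
s=cv2.resize(im[160:335,180:380],None,fx=4,fy=3.4,interpolation=cv2.INTER_CUBIC)
s=cv2.resize(im[160:310,180:380],None,fx=4,fy=4,interpolation=cv2.INTER_CUBIC)
tcp=T[:3,3];rz=tcp[2]-57.5
off=-160+40
def circ2(c,r,z,col):
    p=proj(np.c_[c[0]+r*np.cos(a),c[1]+r*np.sin(a),np.full(200,z)],"wrist",T)
    cv2.polylines(s,[np.round((p-[180,160])*4).astype(int)],True,col,1)
circ2(tcp,42,rz+50,(0,0,255));circ2(tcp,43,rz+34,(0,255,0));circ2(tcp,43,rz,(255,0,0))
ty=T[:3,1];tx=T[:3,0]
H=np.array([tcp+tx*i*20+ty*j*20 for i,j in [(-1,-1),(1,-1),(1,1),(-1,1)]]);H[:,2]=rz+84
p=proj(H,"wrist",T);cv2.polylines(s,[np.round((p-[180,160])*4).astype(int)],True,(0,255,255),1)
cv2.imwrite("pics/ov_b.png",s)
E
python3 ov.py
```

```text
278.23621368408203 98.96631240844727 (78.08052062988281, 82.37297058105469)
cap [634.33777844  81.00377618 140.        ]
```

View pics/ov_a.png

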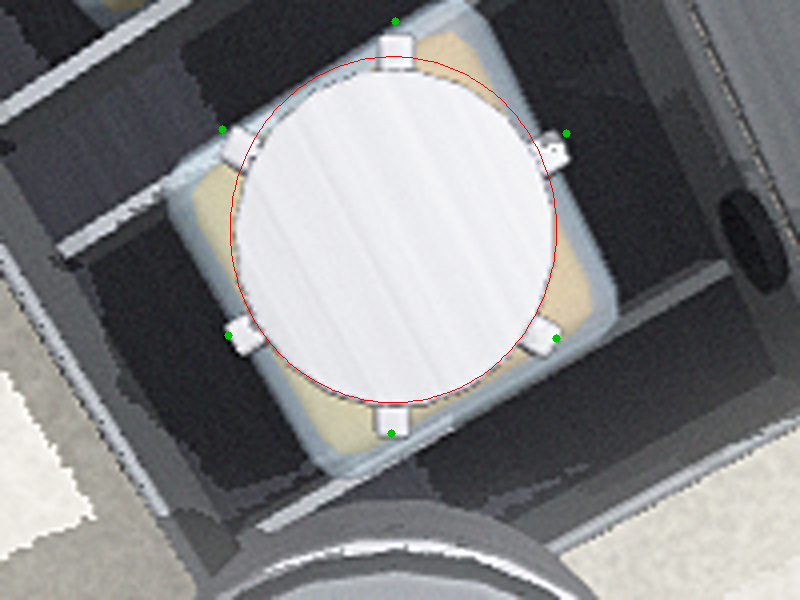

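View pics/ov_b.png

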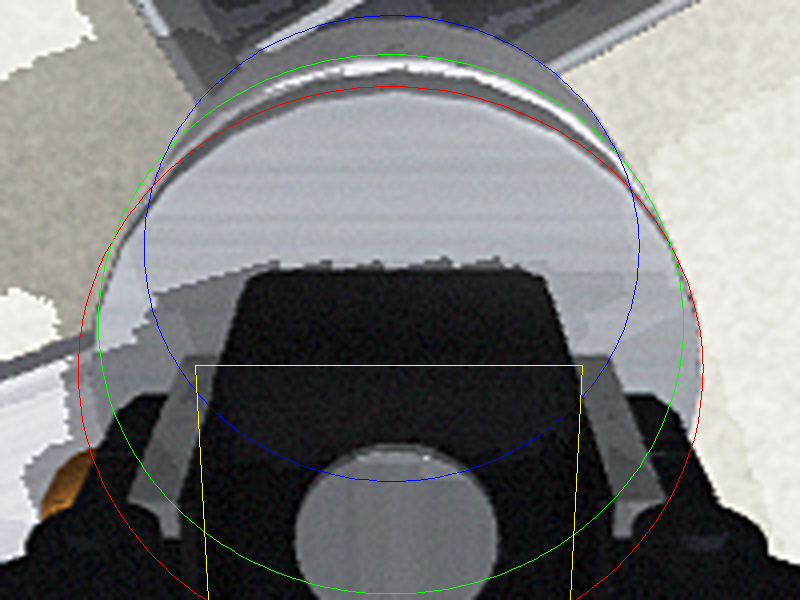

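```bash
cat > fit.py <<'E'
from h import *
from scipy.optimize import least_squares
T=np.load("T5.npy");im=cv2.imread("pics/w5.png");g=cv2.GaussianBlur(cv2.cvtColor(im,cv2.COLOR_BGR2GRAY),(3,3),0).astype(float)
from scipy.ndimage import map_coordinates
def edges(c0,angs,r0,r1,thr):
    out=[]
    for a in angs:
        r=np.arange(r0,r1,.1);v=map_coordinates(g,[c0[1]+r*np.sin(a),c0[0]+r*np.cos(a)],order=1)
        i=np.argmax(v<thr)
        if v[i]<thr: out.append((c0[0]+r[i]*np.cos(a),c0[1]+r[i]*np.sin(a)))
    return np.array(out)
def fit(P,z,fr=None):
    W=np.array([ray(p,z,"wrist",T) for p in P])[:,:2]
    f=lambda q:np.hypot(*(W-q[:2]).T)-(fr or q[2])
    s=least_squares(f,[*W.mean(0),30],loss="soft_l1",f_scale=.3);return s.x,np.abs(f(s.x)).mean(),len(P)
A=np.radians(np.arange(0,360,3))
P=edges((279,99),A,30,50,190);r=np.hypot(*(P-[279,99]).T)
print(fit(P,140),fit(P,140,29.3))
tcp=T[:3,3]
P=edges((279,245),np.radians(np.arange(-145,-35,3)),50,90,140)
print(np.round(P[::6]))
rz=tcp[2]-57.5
for fr in (None,40.8,41.4): 
  q=fit(P,rz+50,fr);d=np.r_[q[0][:2]-tcp[:2],0];print(q,"tool xy",T[:3,0]@d,T[:3,1]@d)
# rim outer fit (blue)
E
python3 fit.py
```

```text
(array([634.99945236,  81.1116479 ,  29.59710928]), np.float64(1.3120259059981068), 109) (array([635.14205775,  80.97196445,  30.        ]), np.float64(1.3332484208731348), 109)
[[222. 205.]
 [239. 192.]
 [258. 185.]
 [278. 182.]
 [298. 184.]
 [317. 191.]]
(array([715.67119178,  59.41508193,  40.81208751]), np.float64(0.09532184602065168), 36) tool xy 0.8150521905788509 -0.6343979376693577
(array([715.6583149 ,  59.41801755,  30.        ]), np.float64(0.09537179550777511), 36) tool xy 0.8144996640017245 -0.6475936419081214
(array([716.29683671,  59.2764159 ,  30.        ]), np.float64(0.09924503981164515), 36) tool xy 0.845724213765747 0.0056950688513580094
```

Run:
```python
from h import *
exec(open("fit.py").read().split("tcp=T")[0])
W=np.array([ray(p,140,"wrist",T) for p in P])[:,:2];q=np.array([635,81.1,29.5])
for _ in range(10):
    d=np.hypot(*(W-q[:2]).T)-q[2];k=np.abs(d)<1.0
    s=least_squares(lambda q:np.hypot(*(W[k]-q[:2]).T)-q[2],q);q=s.x
print(q,k.sum(),np.abs(d[k]).mean())
hub=np.array([715.95,59.35]);tgt=np.array([716,59])+q[:2]-hub;print(tgt)
np.save("tgt.npy",tgt)
X,Y=tgt
move_l([X,Y,236],[180,0,74.8],speed=150)
wait(.3)
move_l([X,Y,204],speed=100)
o=get_obs();print(o["tcp_pos"],o["wrist_force"],o["moment"])
for z in range(200,168,-4):
    move_l([X,Y,z],speed=60);o=get_obs();print(z,o["tcp_pos"].round(1),o["wrist_force"].round(1),o["moment"].round(2))
    if o["wrist_force"][2]>6: break
print(o["t"])
```

```text
(array([634.99945236,  81.1116479 ,  29.59710928]), np.float64(1.3120259059981068), 109) (array([635.14205775,  80.97196445,  30.        ]), np.float64(1.3332484208731348), 109)
[635.21075702  80.88167781  29.30155198] 78 0.18600938688867283
[635.26075702  80.53167781]
[634.58984117  80.52266299 202.76660255] [ 0.02366614 -0.32284942 -4.62157309] [0.04778412 0.05982609 0.01487996]
200 [635.5  80.6 200.4] [-0.5  0.4 -4.4] [0.01 0.06 0.  ]
196 [635.   80.5 195.7] [ 0.4 -0.1 -3.7] [0.02 0.01 0.01]
192 [634.9  80.5 191.4] [ 0.6 -0.6 -4.6] [-0.04 -0.01  0.03]
188 [634.9  80.5 187.4] [-0.  -0.  -3.7] [ 0.06  0.03 -0.01]
184 [634.9  80.5 183.5] [-0.   0.3 -4.1] [-0.04  0.09 -0.02]
180 [634.9  80.5 179.5] [-0.8  1.4 -5.1] [0.04 0.05 0.01]
176 [634.9  80.5 175.5] [ 0.3 -0.5 -3.9] [ 0.05  0.07 -0.  ]
172 [635.4  80.5 172.1] [ 1.  -1.1 -2.9] [ 0.04 -0.12 -0.05]
16.4667
```

Run:
```python
from h import *
X,Y=np.load("tgt.npy")
move_l([X,Y,170.8],speed=30);o=get_obs();print(o["tcp_pos"].round(1),o["wrist_force"].round(1),o["moment"].round(2))
grip(64,30)
o=get_obs();print(o["grip_width"],o["wrist_force"].round(1))
wait(.3)
move_l([X,Y,255],speed=200)
ty=Rn.from_euler("z",74.8-90,degrees=True).as_matrix()[:2,0]
T=tool();shot("wrist","w6");np.save("T6.npy",T)
print(get_obs()["t"])
for h in range(-10,-120,-10):
    for k in (90,-90):
        y=(h+k); q=solve_ik([X+129*np.cos(np.radians(h)),Y+129*np.sin(np.radians(h)),152],[180,0,y]); print(h,k,None if q is None else np.round(q))
```

```text
[635.6  80.5 172. ] [-3.  -0.7  3.3] [0.02 0.4  0.02]
63.78168615386204 [0.2 0.8 0.8]
18.0083
-10 90 [ -1.  33.  74.  -0.  73. -81.]
-10 -90 [-1. 33. 74.  0. 73. 99.]
-20 90 [ -3.  32.  75.  -0.  73. -73.]
-20 -90 [ -3.  32.  75.   0.  73. 107.]
-30 90 [ -4.  31.  77.  -0.  72. -64.]
-30 -90 [ -4.  31.  77.   0.  72. 116.]
-40 90 [ -6.  29.  79.  -0.  72. -56.]
-40 -90 [ -6.  29.  79.   0.  72. 124.]
-50 90 [ -7.  27.  82.  -0.  71. -47.]
-50 -90 [ -7.  27.  82.   0.  71. 133.]
-60 90 [ -8.  25.  85.  -0.  70. -38.]
-60 -90 [ -8.  25.  85.   0.  70. 142.]
-70 90 [ -9.  23.  88.  -0.  69. -29.]
-70 -90 None
-80 90 [-10.  21.  91.  -0.  68. -20.]
-80 -90 None
-90 90 [-11.  18.  94.  -0.  68. -11.]
-90 -90 None
-100 90 [-11.  16.  98.  -0.  67.  -1.]
-100 -90 None
-110 90 [-11.  13. 101.  -0.  66.   9.]
-110 -90 None
```

View pics/w6.png

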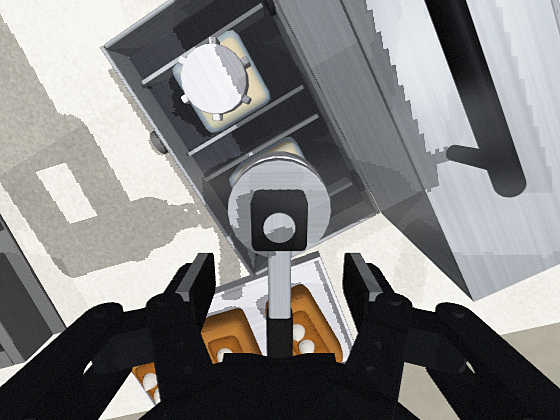

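```bash
cat > arc.py <<'E'
from h import *
X,Y=np.load("tgt.npy")
def pose(h,z=146): return [X+129*np.cos(np.radians(h)),Y+129*np.sin(np.radians(h)),z],[180,0,h+90]
def step(h,sp=60):
    p,r=pose(h);move_l(p,r,speed=sp);o=get_obs()
    t=np.array([np.sin(np.radians(h)),-np.cos(np.radians(h)),0]);d=o["tcp_pos"][:2]-[X,Y]
    F=-o["wrist_force"]@t
    rad=o["wrist_force"][:2]@[np.cos(np.radians(h)),np.sin(np.radians(h))]
    print(h,"act",round(np.degrees(np.arctan2(d[1],d[0])),1),"F",round(F,1),"rad",round(rad,1),"fz",round(o["wrist_force"][2],1),"mz",round(o["moment"][2],2),round(o["t"],1));return F
E
python3 - <<'E'
from arc import *
h=-15.3
p,r=pose(h,218);move_l(p,r,speed=200)
p,r=pose(h,146);move_l(p,r,speed=150)
o=get_obs();print(o["wrist_force"].round(1))
grip(30,20);print(get_obs()["grip_width"],get_obs()["wrist_force"].round(1))
mx=0
for i in range(12):
    h-=2.5;F=step(h)
    if F>7.5: break
shot("wrist","w7")
E
```

```text
[ 1.4 -0.6  0.1]
29.805105426313244 [ 0.8 -0.5  0.4]
-17.8 act -17.9 F 0.9 rad 0.5 fz -0.0 mz -0.02 20.1
-20.3 act -20.4 F 0.4 rad 0.1 fz 0.9 mz -0.02 20.4
-22.8 act -22.8 F -0.2 rad 0.4 fz 0.7 mz -0.01 20.6
-25.3 act -25.3 F -0.1 rad 0.0 fz -0.8 mz 0.02 20.9
-27.8 act -27.8 F 0.6 rad 0.2 fz -0.3 mz 0.05 21.1
-30.3 act -30.3 F -0.2 rad 0.3 fz -0.5 mz 0.0 21.4
-32.8 act -32.7 F 0.3 rad 0.8 fz 0.2 mz -0.01 21.6
-35.3 act -35.2 F 1.1 rad 0.2 fz -0.5 mz -0.05 21.9
-37.8 act -37.2 F 3.8 rad -0.8 fz 0.1 mz 0.07 22.1
-40.3 act -39.9 F 4.9 rad -0.6 fz 0.2 mz 0.07 22.4
-42.8 act -42.6 F 4.1 rad -2.6 fz -0.8 mz 0.07 22.6
-45.3 act -45.2 F 3.7 rad -0.9 fz -0.5 mz 0.08 22.9
```

View pics/w7.png

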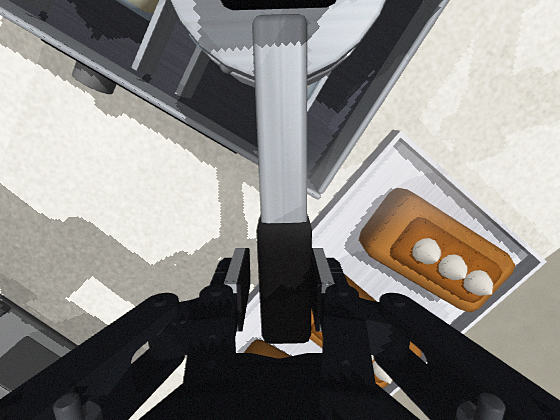

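Run:
```python
from arc import *
h=-45.3;mx=0;hp=None
for i in range(35):
    h-=1.0 if mx>6 else 2.0
    F=step(h,50)
    if F>mx and F>6: mx=F;hp=h
    if mx>8 and F<5: print("drop");break
    if h<-82: break
print(mx,hp)
shot("wrist","w8");np.save("T8.npy",tool())
```

```text
-47.3 act -47.2 F 4.3 rad -1.9 fz -0.7 mz 0.03 23.2
-49.3 act -49.3 F 3.8 rad -1.1 fz 0.8 mz 0.05 23.4
-51.3 act -51.3 F 4.2 rad -1.9 fz 0.5 mz 0.03 23.7
-53.3 act -53.3 F 3.2 rad -2.3 fz -0.2 mz 0.07 23.9
-55.3 act -55.3 F 3.6 rad -2.0 fz 0.1 mz 0.04 24.2
-57.3 act -57.3 F 3.7 rad -1.2 fz -0.7 mz -0.01 24.4
-59.3 act -59.3 F 5.0 rad -1.8 fz -0.5 mz 0.06 24.7
-61.3 act -61.3 F 4.5 rad -1.0 fz -0.3 mz 0.07 24.9
-63.3 act -63.3 F 4.7 rad -2.3 fz -0.2 mz 0.05 25.2
-65.3 act -64.9 F 6.0 rad -1.4 fz -1.7 mz 0.08 25.4
-66.3 act -65.6 F 7.7 rad -2.3 fz -1.7 mz 0.13 25.7
-67.3 act -66.5 F 8.6 rad -3.3 fz -1.8 mz 0.16 25.9
-68.3 act -67.3 F 8.4 rad -3.1 fz -1.1 mz 0.17 26.2
-69.3 act -68.1 F 9.7 rad -3.6 fz -1.5 mz 0.16 26.4
-70.3 act -68.8 F 11.4 rad -3.7 fz -1.9 mz 0.2 26.7
-71.3 act -69.5 F 13.0 rad -4.0 fz -2.7 mz 0.19 26.9
-72.3 act -71.0 F 9.8 rad -3.5 fz -1.9 mz 0.16 27.2
-73.3 act -71.6 F 10.8 rad -3.9 fz -2.7 mz 0.21 27.4
-74.3 act -73.3 F 7.3 rad -3.0 fz -1.6 mz 0.13 27.7
-75.3 act -74.5 F 6.9 rad -3.0 fz -1.3 mz 0.1 27.9
-76.3 act -76.3 F 4.0 rad -1.4 fz -0.5 mz 0.08 28.2
drop
13.023239894992763 -71.3
```

View pics/w8.png

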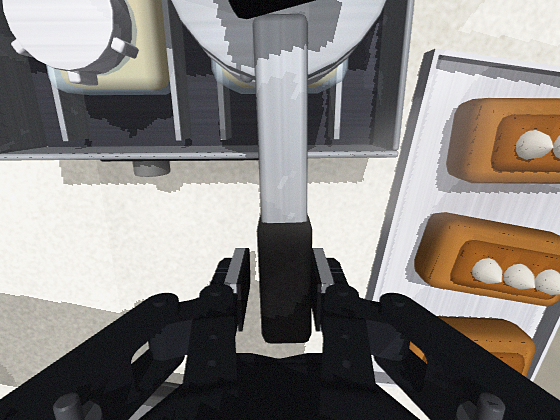

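Run:
```python
from arc import *
h=-76.3
for d in (1,1.0): h-=d;step(h,50)
wait(.15)
h+=1.5;step(h)
grip(50)
p,r=pose(h,250);move_l(p,r,speed=200)
move_l([X+60*np.cos(np.radians(h)),Y+60*np.sin(np.radians(h)),270],speed=200);wait(.2)
np.save("T9.npy",tool());shot("wrist","w9");o=get_obs();print(o["tcp_pos"],o["ee_rot"],o["t"])
```

```text
-77.3 act -77.3 F 3.4 rad -2.1 fz -0.3 mz 0.1 28.5
-78.3 act -78.1 F 4.9 rad -2.6 fz -0.2 mz 0.07 28.7
-76.8 act -77.4 F 0.2 rad 0.1 fz -0.1 mz -0.03 29.1
[648.85907426  20.94332567 269.13986583] [-1.79997346e+02  7.20314648e-02  1.31182185e+01] 30.9
```

View pics/w9.png

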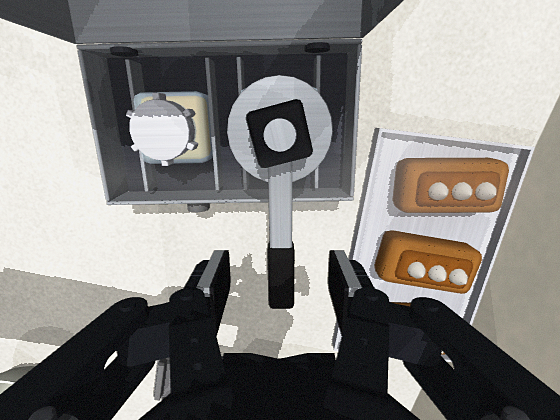

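Run:
```python
from h import *
im=cv2.imread("pics/w9.png");T=np.load("T9.npy")
g=cv2.cvtColor(im,cv2.COLOR_BGR2GRAY)[85:180,235:325];m=(g<70).astype(np.uint8);m=cv2.morphologyEx(m,cv2.MORPH_CLOSE,cv2.getStructuringElement(2,(25,25)))
c=max(cv2.findContours(m,0,2)[0],key=cv2.contourArea);r=cv2.minAreaRect(c);print(r)
cv2.imwrite("pics/w9z.png",cv2.resize(im[80:220,210:370],None,fx=4,fy=4,interpolation=cv2.INTER_CUBIC))
```

```text
((44.49999237060547, 46.99999237060547), (88.99998474121094, 93.99998474121094), 0.0)
```

View pics/w9z.png

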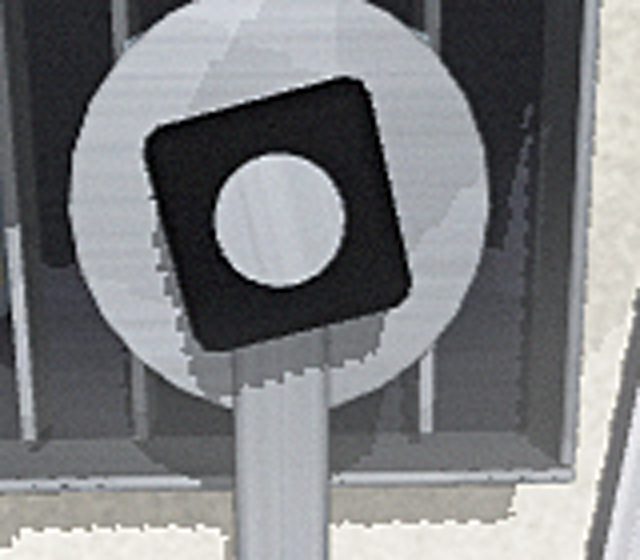

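Run:
```python
from h import *
T9=np.load("T9.npy");c=ray((280,135),198,"wrist",T9);X,Y=np.load("tgt.npy");print(c,X,Y)
move_l([X,Y,250],[180,0,27],speed=200);grip(75,60)
wait(.1);o=get_obs();print(o["tcp_pos"],o["ee_rot"])
np.save("T10.npy",tool());shot("wrist","w10")
```

```text
[635.78709532  80.45916691 198.        ] 635.2607570242919 80.53167780522213
[635.44360851  80.09612035 250.19151681] [ 1.79988918e+02 -1.54063716e-02  2.69582272e+01]
```

View pics/w10.png

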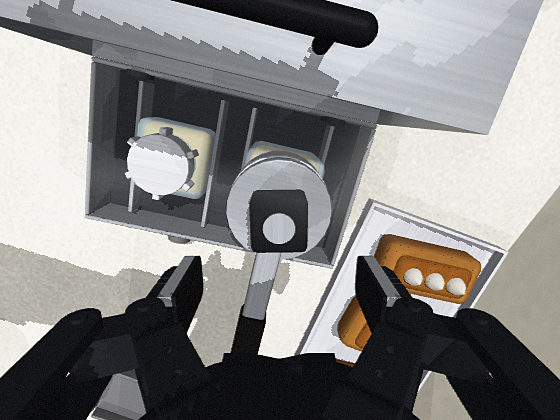

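Run:
```python
from h import *
X,Y=np.load("tgt.npy")
print(solve_ik([X,Y,172],[180,0,117]),solve_ik([430,-190,58],[180,0,60]),solve_ik([430,-190,58],[180,0,117]))
move_l([X,Y,250],[180,0,117],speed=150)
move_l([X,Y,172],speed=120);o=get_obs();print(o["wrist_force"].round(1))
grip(30,60);o=get_obs();print(o["grip_width"],o["wrist_force"].round(1),o["moment"].round(2))
for z in (176,184,196,215,250):
    move_l([X,Y,z],speed=80);o=get_obs();print(z,o["wrist_force"].round(1),o["moment"].round(2),o["t"])
shot("wrist","w11");np.save("T11.npy",tool())
```

```text
[   0.94892599   17.29724401   93.09104635    0.           69.61170964
 -116.05107401] [-3.24020687e+01  6.94014510e+00  1.19836017e+02 -2.54444375e-14
  5.32238377e+01 -9.24020687e+01] None
[ 0.1 -0.1 -0.7]
39.05158802830954 [ 0.1 -1.3  4.7] [-0.01  0.11  0.14]
176 [ 3.7 -0.2 -3.3] [-0.07 -0.67  0.15] 35.0667
184 [ 3.3 -0.8 -3.3] [-0.08 -0.82  0.13] 35.3167
196 [-0.2 -0.3 -3.7] [ 0.02 -0.07  0.01] 35.6167
215 [ 0.2 -0.6 -3.8] [0.01 0.03 0.03] 36.0083
250 [-1.1 -0.7 -4.7] [ 0.05 -0.   -0.02] 36.6
```

View pics/w11.png

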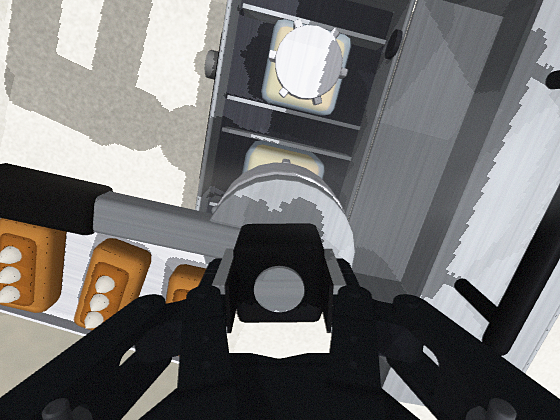

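Run:
```python
from h import *
move_l([480,-180,250],[180,0,60],speed=220)
move_l([480,-180,66],speed=180)
z=66
while z>52:
    z-=2;move_l([480,-180,z],speed=40);o=get_obs();f=o["wrist_force"][2];print(z,round(f,1),o["tcp_pos"][2].round(1))
    if f>-1.5: break
grip(75);wait(.1);print(get_obs()["grip_width"])
move_l([480,-180,160],speed=200)
shot("wrist","w12");np.save("T12.npy",tool())
move_l([480,-180,380],speed=300)
shot("scene","s12");shot("top","t12");print(get_obs()["t"])
```

```text
64 -4.9 64.8
62 -4.6 61.9
60 -5.0 59.8
58 6.7 59.6
75.11195958735553
42.5833
```

View pics/w12.png

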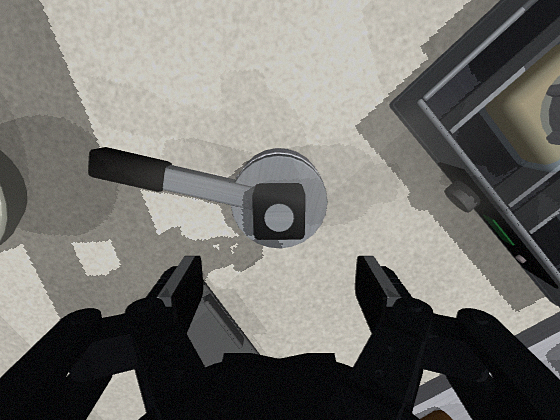

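View pics/s12.png

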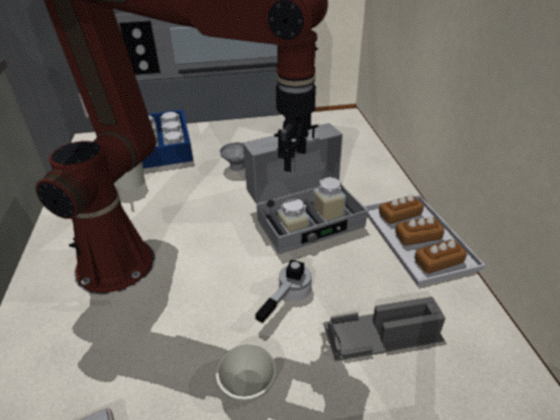

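View pics/t12.png

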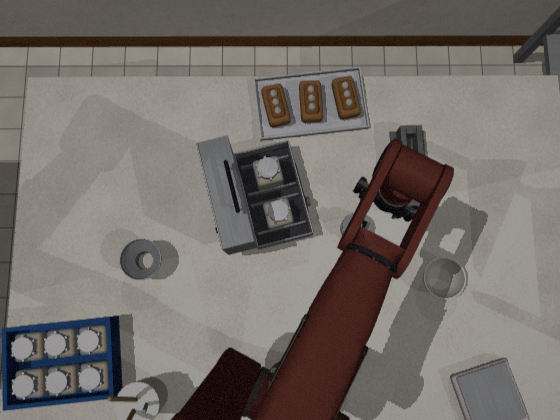

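```bash
cat > lid.py <<'E'
from h import *
al=np.radians(13.8);u=np.array([-np.sin(al),np.cos(al)]);v=np.array([np.cos(al),np.sin(al)]);H=np.array([577.1,66.6])+85*u
def P(x,z,th,y=0): # lid-frame point -> world ; y along +v
    f=-x*np.cos(th)-z*np.sin(th);zz=-x*np.sin(th)+z*np.cos(th)
    return np.r_[H-u*f+v*y,70+zz]
E
python3 - <<'E'
from lid import *
T1=np.load("T1.npy");T6=np.load("T6.npy");T9=np.load("T9.npy")
# observed: bar centre top cam (231.5,186.5); bar ends T1 wrist (398,20),(416,184); scene bar centre (220+304/4,110+82/4)
T5=np.load("T5.npy")
for th in np.arange(1.4,1.85,.05):
    b=P(-205,20,th);e=[P(-205,20,th,65),P(-205,20,th,-65)]
    print(round(th,2),proj(b,"top").round(0),proj(b,"scene").round(0),proj(e,"wrist",T1).round(0).tolist(), "edge corners sc",proj([P(-170,85,th,-145),P(-170,0,th,145)],"scene").round(0).tolist())
for th in (1.8,1.5,1.0,.5,0): 
    p=P(-155,85,th);p[:2]+=11*u;print(p,[solve_ik(p,[180,0,a]) is not None for a in (13.8,-166.2)])
E
```

```text
1.4 [[245. 182.]] [[301. 135.]] [[377.0, 193.0], [352.0, 36.0]] edge corners sc [[245.0, 143.0], [347.0, 139.0]]
1.45 [[241. 183.]] [[300. 134.]] [[388.0, 191.0], [366.0, 33.0]] edge corners sc [[244.0, 142.0], [346.0, 137.0]]
1.5 [[237. 184.]] [[298. 132.]] [[400.0, 188.0], [379.0, 29.0]] edge corners sc [[243.0, 142.0], [345.0, 136.0]]
1.55 [[233. 185.]] [[297. 131.]] [[411.0, 185.0], [392.0, 26.0]] edge corners sc [[242.0, 142.0], [343.0, 134.0]]
1.6 [[229. 186.]] [[295. 130.]] [[422.0, 182.0], [405.0, 22.0]] edge corners sc [[242.0, 142.0], [342.0, 133.0]]
1.65 [[225. 187.]] [[294. 129.]] [[433.0, 179.0], [417.0, 20.0]] edge corners sc [[241.0, 142.0], [340.0, 132.0]]
1.7 [[221. 188.]] [[292. 128.]] [[443.0, 176.0], [429.0, 17.0]] edge corners sc [[240.0, 142.0], [339.0, 131.0]]
1.75 [[217. 190.]] [[291. 127.]] [[452.0, 173.0], [440.0, 14.0]] edge corners sc [[239.0, 143.0], [338.0, 130.0]]
1.8 [[214. 191.]] [[290. 127.]] [[461.0, 170.0], [450.0, 12.0]] edge corners sc [[239.0, 143.0], [336.0, 130.0]]
1.85 [[210. 192.]] [[288. 126.]] [[470.0, 167.0], [460.0, 10.0]] edge corners sc [[238.0, 144.0], [335.0, 129.0]]
[526.05542077 274.41630049 201.63420474] [True, False]
[536.59157853 231.52074997 230.62438507] [True, False]
[557.11610194 147.95985891 246.35369864] [True, False]
[576.92685484  67.30492082 218.90547624] [True, False]
[591.173474     9.30307749 155.        ] [True, False]
```

Run:
```python
from lid import *
def tp(th,back=11,dz=0):
    p=P(-155,85,th);p[:2]+=back*u;p[2]+=dz;return p
A=[180,0,13.8]
a=tp(1.8,40);up=a.copy();up[2]=385
grip(0,40)
goto(up,A)
o=get_obs();print(o["tcp_pos"],o["ee_rot"],o["t"])
move_l(a,speed=200)
th=1.8
while th>0.25:
    move_l(tp(th),speed=110);o=get_obs();print(round(th,2),o["wrist_force"].round(1),round(o["t"],1))
    if np.linalg.norm(o["wrist_force"])>25: print("STOP");break
    th-=.1
np.save("th.npy",th)
shot("scene","s13")
```

```text
[519.4679742  301.87874088 384.98986418] [ 1.79973238e+02 -2.76777162e-03  1.37565401e+01] 45.05
1.8 [ 0.2  0.2 -0.9] 46.5
1.7 [-0.2 -0.  -0.6] 46.8
1.6 [-0.5  1.   0.4] 47.1
1.5 [0.3 0.4 0.3] 47.5
1.4 [ 0.6  0.8 -0. ] 47.8
1.3 [0.  0.5 0.1] 48.1
1.2 [ 0.1 -0.1  0. ] 48.4
1.1 [-0.2 -0.1  0.1] 48.7
1.0 [ 0.3 -0.1 -0.6] 49.0
0.9 [-0.2 -0.6 -0.4] 49.3
0.8 [-0.5 -0.3  0.4] 49.6
0.7 [ 0.1 -0.5  0.4] 49.9
0.6 [-0.2  0.8  0.1] 50.2
0.5 [0.3 0.5 0. ] 50.5
0.4 [ 0.4 -0.  -0.2] 50.9
0.3 [ 0.1  0.5 -0.4] 51.2
```

View pics/s13.png

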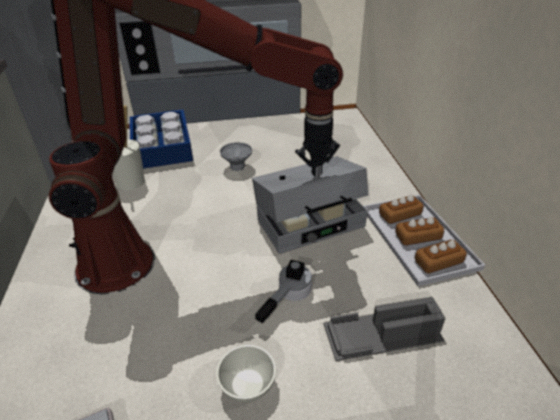

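Run:
```python
from lid import *
def tp(th,back=11):
    p=P(-155,85,th);p[:2]+=back*u;return p
for th in (.2,.1,.05,.02,0,-.01,-.02,-.03,-.04,-.05,-.06):
    move_l(tp(th),speed=80);o=get_obs();print(round(th,2),o["wrist_force"].round(1),o["tcp_pos"][2].round(1),round(o["t"],1))
    if o["wrist_force"][2]>13: break
p=tp(0);p[2]=300;move_l(p,speed=150)
shot("scene","s14");print(get_obs()["t"])
shot("wrist","w14")
im=cv2.imread("pics/s14.png")
cv2.imwrite("pics/s14z.png",cv2.resize(im[110:260,220:400],None,fx=4,fy=4,interpolation=cv2.INTER_CUBIC))
```

```text
0.2 [0.1 1.5 0.1] 183.2 51.6
0.1 [-0.6 -0.  -0.6] 169.1 52.0
0.05 [-0.8 -0.2  0.3] 161.9 52.2
0.02 [-0.2  0.7 -0. ] 157.7 52.5
0 [0.3 0.7 2.6] 155.6 52.7
-0.01 [-2.8  2.6  8.8] 155.5 53.0
-0.02 [-5.5  4.6 14.7] 155.5 53.2
54.4083
```

View pics/s14z.png

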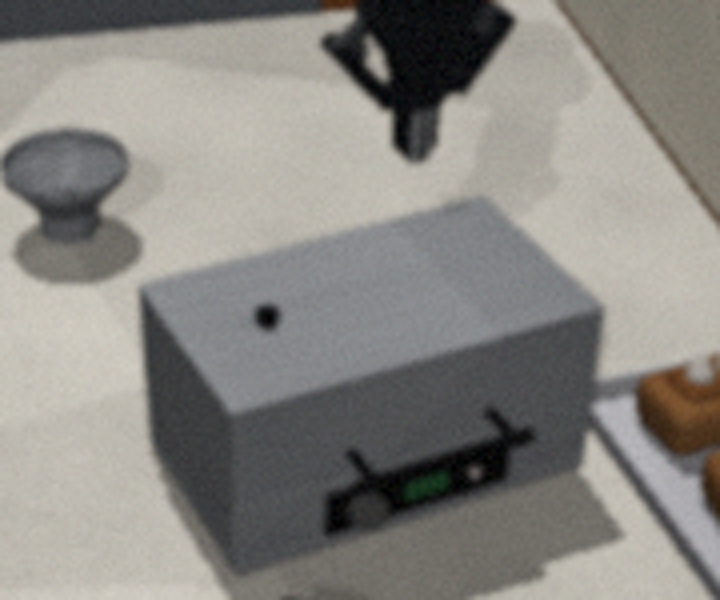

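View pics/s14.png

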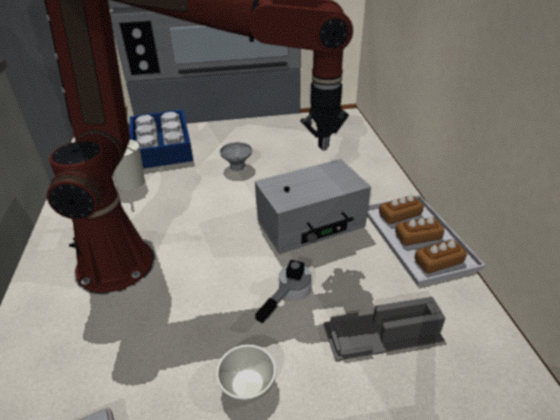

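Lid fully shut (hard stop at 155.5 mm, force rising), bowl and funnel in place, wrench standing on the bench, arm clear.

Run:
```python
from h import *
print(get_obs()["wrist_force"]);sign_off();print("t",get_obs()["t"])
```

```text
[-0.16078454  0.63336009  0.97882797]
the job is handed in; nothing more can be done
the job is handed in; nothing more can be done
```

The job is done and handed in at about 54.4 s of the 72 s allowed. I have no verdict back, so what follows rests on my own checks.

- **Wrench on the cap:** I lifted the wrench from its holder, set it down over the tall jar's cap without resistance, and let go.
- **Tightening:** The cap turned at about 4 N at the grip. It came home with the force rising to 13 N (about 10 N was expected), then dropping to 3–5 N: one click. I stopped there. The picture shows the handle about 14° (0.24 rad) past the cup, inside the 0.11–0.54 rad allowed.
- **Wrench put down:** It stands on its rim on open bench near x = 480, y = -180 mm.
- **Lid:** I pushed it down gradually at about 0.3 rad/s. It stopped firmly at a fingertip height of 155.5 mm (155 expected) with 15 N of pressure, and the last picture shows it flush on the rim.
- **Bowl and funnel:** In the last picture both stand where they started, judged by eye rather than measured. The arm is clear of everything.

The cap and clutch angles come from force and images, since neither joint could be read directly. No check failed. The one disagreement was the first scene-camera estimate of the cap position, which was about 7 mm off the wrist camera's; I used the wrist value.

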